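# Trace the template's wavy edge with the sprung stylus

### The arm

A 7-joint arm with a two-finger parallel gripper is mounted at the origin on a cart in front of the work surface, level with it; the furniture and walls round the work are solid. World frame = base frame: x ahead of the robot, y to its left, z up, the work surface at z = 0. Lengths are in m, angles in rad, forces in N, time in s.
With the tool pointing down it reaches from about 0.4 to 0.875 m from the base axis. Payload 4.4 kg.
Tool frame: the origin (TCP) lies between the finger pads; the fingertips stand 25 mm ahead of it and the grasp point (between the pads) lies 6 mm ahead of it (arm.tip_reach is the distance from the TCP to the fingertips, in m); z points along the fingers, y is the direction in which the jaws open and shut (so a half turn about z gives the same grasp; the last joint's range is limited). The gripper opens to 85 mm and grips with 20 to 120 N. Pads are 22 mm wide; open, the fingers measure 114 mm over their backs; the gripper's body (76 mm by 85 mm) begins 54 mm behind the grasp point. The pads swing forward as they close: fully open they stand 13 mm farther back than shut.
Start: joints at [-1.326, 0.628, 0.038, 1.517, -0.027, 0.996, -0.02], TCP at [0.199, 0.619, 0.256] pointing down, gripper open.
Joint ranges: [-3.06, 3.06], [-0.37, 2.12], [-1.25, 1.32], [0.18, 2.47], [-1.1, 4.24], [0.23, 1.98], [-2.94, 2.94]. Speed limits (rad/s): [2.57, 2.57, 3.14, 3.14, 3.14, 3.14, 3.14].

### API

Orientations are given as a unit quaternion [w, x, y, z].
In Python, from rig import arm gives the robot as it stands. The module is installed in compiled form; this text tells all that it offers.
- The arm moves only by the tool send_rows, never from a script. Its argument "targets" is text: rows parted by semicolons, each of 7 numbers parted by spaces: the shift along the tool's x, y, z in cm, then the turn, a rotation vector about the tool's x, y, z in degrees, then the finger opening in cm, from 0 to 8.54. In form: x y z rx ry rz gripper; .... A call has 1 to 10 rows; each row is the pose to reach, as a shift and turn from the pose commanded when the call began, along the tool's axes at that moment; what a row does not reach only later rows make up. A row lasts 1/10 s, in which the tool goes at most 50 mm and 8.59 degrees, less where a joint would pass 70% of its speed; a pose out of reach is approached as far as the arm can. A call with a gripper value outside its range is refused whole. The fingers move at their own pace and stop on an object; "squeeze" is the grip in N (left out, the last holds). Time passes only in rows, so rows that repeat a pose let the fingers close. It gives the time, the measured TCP pose, the force and the opening at its end, in the units of the state.
- arm.observe(): the state, without advancing time (a new reading comes with each control period).
- arm.snapshot(name): name is "side" or "top"; returns the picture (384x512x3 uint8, red, green, blue); there is no depth.
- arm.camera_info(name): a dict with "K" (3x3 intrinsics, pixels), "world_to_cam" (4x4, takes a point from world to camera coordinates). Camera axes: x right, y up, looking along -z (the intrinsics and any distortion apply to the point x, -y, -z); pixel columns grow to the right and rows downward; lengths in m; the calibration is good to about 2 mm. A picture is of the moment at which its call begins. camera_info takes no time and is no camera call.
- arm.sign_off(): hands the job in, once; it reports no verdict.
The state is a dict: "clock": time; "joints": joint angles; "qd": joint speeds; "joint_torque": joint torques, N m; "tool_pos": TCP position; "eef_rot": TCP orientation; "ft_force": force on the tool from outside, world axes, zero at the start; "ft_torque": the same for the moment, N m; "opening": finger opening in m.
Only numpy, scipy, OpenCV 4.12 (cv2) and the standard library are available. Lean on these libraries where they do the work, as an engineer would, in place of code of your own. Each camera call takes 0.05 s, during which the arm holds its last target. There are 200 camera calls.

### The job

Take the tracing stylus out of its forked rest, bring its tip to the wavy edge of the template beside the dowel pin on the larger lobe, and trace the whole edge to the dowel pin on the smaller lobe in one go: over the large lobe, through the hollow and over the small lobe, the tip staying low and against the edge all the way and never pressed hard. Then hang the stylus upright in its rest again and let go. Do not disturb the glassware and bowl standing around.

Things in the scene. Friction and masses are not known exactly. Their poses are not given: they have to be found in the camera images.
- template: Fixed metal plate, z 8 to 24 mm, on a grey board (x -78..62, y -110..130, z 0..8 mm). Origin on the bench, z up. Its wavy edge faces -x, to the robot; from +y to -y three tangent arcs: large lobe (radius 45 mm about c1), hollow (30 about c0), small lobe (35 about c2). Dowel pins 10 mm thick, top at z 38, stand 12 mm inside the edge at the start (large lobe) and end (small lobe).
- c1 (a point): centre of the large lobe's arc, at x 0, y 60, z 14 mm of the template. The axis of the 12 mm thick tip runs 51 mm from it while touching
- c0 (a point): centre of the hollow's arc, outside the plate, at x -45, y 0, z 14 mm of the template. Tip axis runs 24 mm from it while touching
- c2 (a point): centre of the small lobe's arc, at x 0, y -46.9, z 14 mm of the template. Tip axis runs 41 mm from it while touching
- p_start (a point): place of the tip's axis when it touches the edge at the start: on the large lobe, 60 degrees round from its crest towards +y, straight outside its dowel; z 14 mm above the bench, the right height for the tip's underside
- p_crest1 (a point): the same at the crest of the large lobe
- p_hollow (a point): the same at the bottom of the hollow
- p_crest2 (a point): the same at the crest of the small lobe
- p_end (a point): the same at the end of the trace: on the small lobe, 60 degrees round from its crest towards -y, straight outside its dowel
- stylus: Upright tracing stylus, 119 mm tall, 0.24 kg, hanging in its rest, turned at most 0.2 rad to it. Origin on its axis under the undeflected tip, z up. Black grip 24 x 24 mm, faces square to x and y, z 58-116 mm; collar 34 mm across, z 52-58; neck 16 mm across, z 34-52; steel tip 12 mm across, z 0-33. The tip is sprung sideways (see tip).
- tip (a point): centre of the underside of the stylus's tip. The tip stays upright and yields sideways in any direction, 1 mm per 0.6 N, up to stops at 8 mm in stylus x and in y. So carrying the stylus's axis along a line about 4 mm nearer to the plate than the touching line (p_start etc.) keeps a light contact of about 2.4 N
- collar (a point): point on the stylus's axis at the underside of its collar, 52 mm above the tip's underside
- rest: Fixed forked rest, left or right of the template: grey foot 90 x 80 mm, post at +x, two level tines 14 mm wide and 22 mm apart from x -30 to 39 mm, open to -x, top at z 68 mm; nothing higher but 3 mm lips at the tine ends. Origin on the bench under the seat, z up. The neck goes between the tines, the collar hangs on them; room to go in from above.
- rest_seat (a point): point midway between the tines level with their top (z 68 mm), where the underside of the hanging stylus's collar belongs
- beaker: loose bystander: clear beaker 82 mm across, 97 mm tall, origin under its centre, on the side of the template away from the rest
- flask: loose bystander: small round flask 55 mm across, 71 mm tall, origin under its centre, left of and behind the template
- bowl: loose bystander: small bowl 49 mm across, 21 mm tall, origin under its centre, between the robot and the template
There are look-alikes about, which are no part of the job. Leave any green or turquoise look-alike of the stylus alone. Leave any red look-alike of the rest alone.

How it is judged:
On the way, in this order (a step that is already met when the one before it is completed fails the run):
1. the tip touches the edge at the start, beside the large lobe's dowel (within 10 mm along the edge) (horizontal distance between tip and p_start below 0.01 m and contact force between stylus and template above 0.2 N and z of tip in the frame of template below 0.024 m), for 0.05 s.
2. the tip touches the large lobe's crest (horizontal distance between tip and p_crest1 below 0.01 m and contact force between stylus and template above 0.2 N and z of tip in the frame of template below 0.024 m), for 0.05 s.
3. the tip touches the bottom of the hollow (horizontal distance between tip and p_hollow below 0.01 m and contact force between stylus and template above 0.2 N and z of tip in the frame of template below 0.024 m), for 0.05 s.
4. the tip touches the small lobe's crest (horizontal distance between tip and p_crest2 below 0.01 m and contact force between stylus and template above 0.2 N and z of tip in the frame of template below 0.024 m), for 0.05 s.
5. the tip touches the edge at the end, beside the small lobe's dowel (horizontal distance between tip and p_end below 0.01 m and contact force between stylus and template above 0.2 N and z of tip in the frame of template below 0.024 m), for 0.05 s.
At the end, for the whole second after the job is handed in: The stylus hangs released and at rest in the fork: underside of its collar within 3 mm of the height of the tines' top and within 10 mm of the seat sideways, upright within 0.1 rad; beaker, flask and bowl within 30 mm of where they stood (horizontal distance between collar and rest_seat below 0.01 m and z of collar in the frame of rest between 0.065 and 0.071 m and angle between stylus's own z axis and vertical below 0.1 rad and linear speed of stylus below 0.02 m/s and contact force between the fingers and stylus below 0.05 N and distance of each of beaker, flask, bowl from where it was at the start of the episode below 0.03 m); the robot touches nothing.
It fails at once if between its ends, the low tip comes over 3 mm off the edge or above the plate ((y of tip in the frame of template between 0.019 and 0.088 m and x of tip in the frame of template below 0 m and z of tip in the frame of template below 0.045 m and horizontal distance between tip and c1 between 0.046 and 0.063 m and (horizontal distance between tip and c1 above 0.054 m or z of tip in the frame of template above 0.024 m)) or (y of tip in the frame of template between -0.017 and 0.019 m and z of tip in the frame of template below 0.045 m and x of tip in the frame of template above -0.062 m and horizontal distance between tip and c0 below 0.028 m and (horizontal distance between tip and c0 below 0.021 m or z of tip in the frame of template above 0.024 m)) or (y of tip in the frame of template between -0.068 and -0.017 m and x of tip in the frame of template below 0 m and z of tip in the frame of template below 0.045 m and horizontal distance between tip and c2 between 0.036 and 0.053 m and (horizontal distance between tip and c2 above 0.044 m or z of tip in the frame of template above 0.024 m))).
It fails at once if the stylus is pressed against the template with more than 12 N (contact force between stylus and template above 12 N).
It fails at once if the beaker is pushed more than 30 mm or tipped over (distance of beaker from where it was at the start of the episode above 0.03 m or angle between beaker's own z axis and vertical above 0.5 rad).
It fails at once if the flask is pushed more than 30 mm or tipped over (distance of flask from where it was at the start of the episode above 0.03 m or angle between flask's own z axis and vertical above 0.5 rad).
It fails at once if the small bowl is pushed more than 30 mm or tipped over (distance of bowl from where it was at the start of the episode above 0.03 m or angle between bowl's own z axis and vertical above 0.5 rad).
It also fails if it takes over 58 s, if anything falls off the work surface, if the arm or the gripper's body presses on something with over 40 N, if the wrist force passes 120 N, or if a joint passes its speed limit or range.

## Working session

There is one attempt and no reset: what is moved stays moved. The work goes in short steps, Python scripts to look and compute and a tool call to move; the robot and the scene stay as the last step left them, time stands still between calls to the robot, and variables do not carry over. Pictures are saved under pics/ and viewed, about 8 in all and at most 12, crops included, and the job is handed in when it is done.

Besides the shell and the picture viewer there is one more tool, called after "Request:" as name(argument=value, ...) on one line, values as JSON. send_rows: Moves the arm, as the interface text tells. Its arguments: {"type":"object","properties":{"targets":{"type":"string"},"squeeze":{"type":"number"}},"required":["targets"]}

```bash
mkdir -p pics; python3 - <<'E'
from rig import arm
import cv2,numpy as np
for n in("top","side"):
    im=arm.snapshot(n); cv2.imwrite(f"pics/{n}0.png",im[:,:,::-1])
    c=arm.camera_info(n); W=np.linalg.inv(c["world_to_cam"]); print(n,np.round(c["K"],1).tolist(),np.round(W,3).tolist(),[k for k in c])
o=arm.observe();print({k:np.round(v,3).tolist() for k,v in o.items()},arm.tip_reach)
E
```

```text
top [[363.6, 0.0, 256.2], [0.0, 363.6, 187.7], [0.0, 0.0, 1.0]] [[0.014, 0.998, -0.069, 0.507], [-1.0, 0.015, 0.017, -0.012], [0.018, 0.069, 0.997, 1.147], [0.0, 0.0, 0.0, 1.0]] ['K', 'world_to_cam']
side [[359.9, 0.0, 255.5], [0.0, 359.9, 192.2], [0.0, 0.0, 1.0]] [[0.996, -0.059, 0.064, 0.636], [0.085, 0.489, -0.868, -1.102], [0.02, 0.87, 0.492, 0.697], [0.0, 0.0, 0.0, 1.0]] ['K', 'world_to_cam']
{'clock': 0.1, 'joints': [-1.326, 0.629, 0.038, 1.518, -0.027, 0.996, -0.02], 'qd': [0.001, -0.002, 0.001, -0.004, 0.001, -0.002, -0.0], 'joint_torque': [0.004, -56.452, 1.231, -19.397, 0.011, 0.005, -0.0], 'tool_pos': [0.199, 0.618, 0.256], 'eef_rot': [-0.0, 0.155, 0.988, -0.001], 'ft_force': [-0.979, 0.6, 1.182], 'ft_torque': [-0.021, -0.031, -0.05], 'opening': 0.086} 0.025
```

View pics/top0.png

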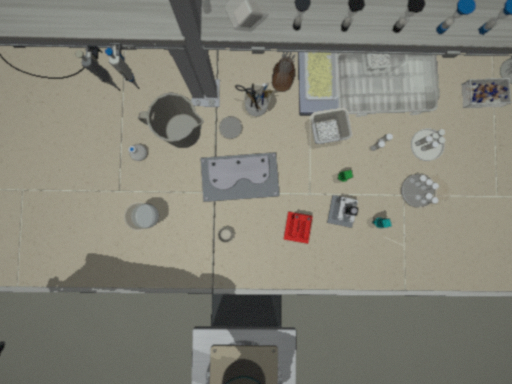

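View pics/side0.png

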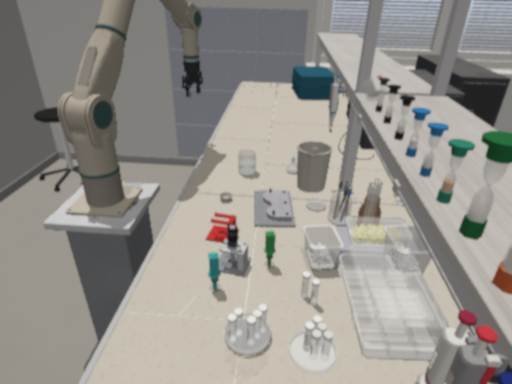

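Top view: template about (240,177), grey rest with the black-gripped stylus about (345,210), and the bowl at (226,234), beaker at (146,215) and flask at (138,151). The look-alikes are a red rest (298,227), a green stylus (346,174) and a turquoise stylus (382,222). The black stylus in the grey rest fits the description, so I'll confirm it in one enlarged crop.

```bash
python3 - <<'E'
import cv2,numpy as np
t=cv2.imread("pics/top0.png"); s=cv2.imread("pics/side0.png")
R=lambda a,f:cv2.resize(a,None,fx=f,fy=f,interpolation=cv2.INTER_CUBIC)
a=R(t[148:206,196:284],5)   # 440x290
b=R(t[185:235,320:364],6)   # 264x300
c=R(s[185:225,245:305],7)   # 420x280
d=R(s[215:275,205:250],5)
H=np.zeros((600,800,3),np.uint8)
for im,(y,x) in((a,(0,0)),(b,(0,450)),(c,(300,0)),(d,(300,450))): H[y:y+im.shape[0],x:x+im.shape[1]]=im
cv2.imwrite("pics/crop0.png",H)
E
```

```text
(no output)
```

View pics/crop0.png

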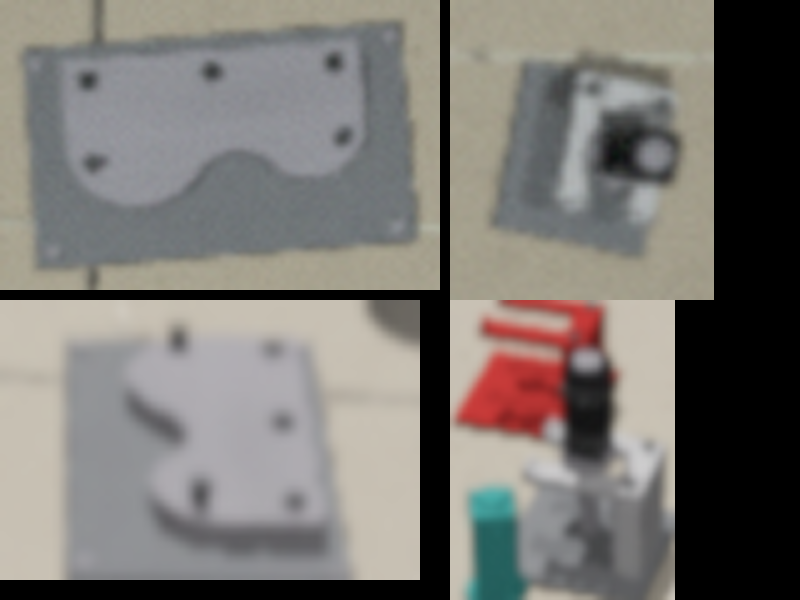

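The crop confirms it: the rest is grey with white tines (top pixels about 340-358, 197-221), and it holds the black stylus, whose cap is near (354,210). The large lobe is at left (+y). Next I measure.

```bash
cat > h.py <<'E'
import cv2,numpy as np
from rig import arm
def cam(n):
    c=arm.camera_info(n); return np.array(c["K"]),np.array(c["world_to_cam"])
def ray(n,uv):
    K,T=cam(n); uv=np.atleast_2d(uv).astype(float)
    d=np.c_[(uv[:,0]-K[0,2])/K[0,0],-(uv[:,1]-K[1,2])/K[1,1],-np.ones(len(uv))]
    R=T[:3,:3]; return -R.T@T[:3,3], d@R
def onz(n,uv,z):
    o,d=ray(n,uv); return (o+d*((z-o[2])/d[:,2])[:,None])[:,:2]
def tri(u1,u2):
    o1,d1=ray("top",u1);o2,d2=ray("side",u2);A=np.c_[d1[0],-d2[0]]
    s=np.linalg.lstsq(A,o2-o1,rcond=None)[0];p,q=o1+s[0]*d1[0],o2+s[1]*d2[0]
    return (p+q)/2,np.linalg.norm(p-q)
def big(m):
    n,l,s,c=cv2.connectedComponentsWithStats(m.astype(np.uint8)); return l==1+np.argmax(s[1:,4])
E
cat > m1.py <<'E'
from h import *
from scipy.optimize import least_squares
t=cv2.imread("pics/top0.png"); F=8
x0,y0=190,140; C=cv2.resize(t[y0:215,x0:295],None,fx=F,fy=F,interpolation=cv2.INTER_CUBIC)
pix=lambda c:(np.asarray(c,float)+.5)/F-.5+[x0,y0]
lab=C.astype(int); rb=lab[:,:,2]-lab[:,:,0]; g=C.mean(2)
board=big(rb<8)
cn=max(cv2.findContours(board.astype(np.uint8),0,1)[0],key=cv2.contourArea)[:,0]
w=onz("top",pix(cn),.008); r=cv2.minAreaRect((w*1000).astype(np.float32)); print("board",r)
# plate vs board: Otsu inside the board
ero=cv2.erode(board.astype(np.uint8),np.ones((9,9)))>0
th,_=cv2.threshold(g[ero].astype(np.uint8),0,255,cv2.THRESH_OTSU); print("otsu",th,np.percentile(g[ero],[10,30,50,70,90]))
pl=big((g>th)&ero); pl=cv2.morphologyEx(pl.astype(np.uint8),cv2.MORPH_CLOSE,np.ones((41,41)))if 0 else pl.astype(np.uint8)
cn=max(cv2.findContours(pl,0,1)[0],key=cv2.contourArea)[:,0]
p=onz("top",pix(cn),.024)*1000
bx=cv2.boxPoints(r); e=[bx[1]-bx[0],bx[2]-bx[1]]; L=max(e,key=np.linalg.norm); L=L*np.sign(L[1]); yaw=np.arctan2(-L[0],L[1]); print("board yaw",yaw)
R=lambda a:np.array([[np.cos(a),-np.sin(a)],[np.sin(a),np.cos(a)]])
O=np.array(r[0])-R(yaw)@[-8,10]; print("origin from board",O)
c=[np.array(v)for v in((0,60.),(-45,0.),(0,-46.9))]
def res(v,sel=False):
    q=(p-v[:2])@R(v[2]); out=np.full(len(q),np.nan); lo=q[:,0]<-8
    d=[np.linalg.norm(q-k,axis=1) for k in c]
    out=np.where(q[:,1]>24,d[0]-45,np.where(q[:,1]<-22.4,d[2]-35,30-d[1])); lo&=abs(out)<8
    return np.where(lo,out,0)
s=least_squares(res,[*O,yaw],loss="soft_l1"); rr=res(s.x); rr=rr[rr!=0]
print("plate fit",s.x,"n",len(rr),"rms",rr.std())
# single circle fits, fixed radius
q=(p-s.x[:2])@R(s.x[2])
for nm,k,rad,m in(("c1",0,45,(q[:,1]>30)&(q[:,1]<95)),("c0",1,30,abs(q[:,1])<16),("c2",2,35,(q[:,1]<-27)&(q[:,1]>-75))):
    z=q[m&(q[:,0]<-8)]; f=least_squares(lambda v:np.linalg.norm(z-v,axis=1)-rad,c[k]); print(nm,f.x,np.std(f.fun))
# stylus cap + rest
x1,y1=316,180; D=cv2.resize(t[y1:240,x1:370],None,fx=F,fy=F,interpolation=cv2.INTER_CUBIC); px=lambda u:(np.asarray(u,float)+.5)/F-.5+[x1,y1]
gd=D.mean(2); blk=big(gd<60); 
cb=max(cv2.findContours(blk.astype(np.uint8),0,1)[0],key=cv2.contourArea); hb=cv2.convexHull(cb)
h=np.zeros(gd.shape,np.uint8); cv2.fillPoly(h,[hb],1); yy,xx=np.nonzero((h>0)&(gd>90)); cap=px([xx.mean(),yy.mean()]); print("cap px",cap,len(xx)/64,"world",onz("top",cap,.135))
sd=cv2.imread("pics/side0.png")[215:240,222:242]; gs=sd.mean(2); print(gs.astype(int)[4:20,3:18])
cv2.imwrite("pics/rest0.png",cv2.resize(D,None,fx=1.2,fy=1.2))
print("grip hull rect",cv2.minAreaRect((onz("top",px(hb[:,0]),.13)*1000).astype(np.float32)))
tine=(gd>165)&(rb.mean()<99)&((D[:,:,2].astype(int)-D[:,:,0])<14)
ct=[k for k in cv2.findContours(tine.astype(np.uint8),0,1)[0] if cv2.contourArea(k)>300]
for k in ct: print("tine",cv2.minAreaRect((onz("top",px(k[:,0]),.068)*1000).astype(np.float32)), np.round(onz("top",px(cv2.approxPolyDP(k,12,True)[:,0]),.068)*1000).tolist())
foot=big(((D[:,:,2].astype(int)-D[:,:,0])<10)); k=max(cv2.findContours(foot.astype(np.uint8),0,1)[0],key=cv2.contourArea)
print("foot",np.round(onz("top",px(cv2.approxPolyDP(k,14,True)[:,0]),.008)*1000).tolist())
for nm,uv in(("bowl",(226,234)),("beaker",(146,215)),("flask",(138,151)),("green",(346,174)),("red",(298,227))): print(nm,onz("top",uv,.05))
E
python3 m1.py
```

```text
board ((621.4094848632812, 22.44580078125), (144.5098419189453, 240.1812744140625), 5.096038818359375)
otsu 130.0 [113.66666667 116.66666667 120.66666667 144.33333333 148.66666667]
board yaw 0.08894275
origin from board [630.26611777  13.19593304]
plate fit [6.30688575e+02 1.43240522e+01 9.14628825e-02] n 545 rms 0.5627709275820562
c1 [-3.56183538e-02  6.09766644e+01] 0.29652578306631083
c0 [-44.74338499  -0.73950149] 0.22842454206804935
c2 [ -0.28002753 -47.51961395] 0.4811206177031663
cap px [351.49486715 210.18025362] 3.234375 world [[ 0.51804561 -0.2954573 ]]
[[175 174 169 155 128 107 103 101  93  85 113 157 181 188 189]
 [168 170 165 148 122 104  99  95  84  76 110 156 181 189 190]
 [138 142 138 124 106  97  94  86  73  68 109 156 181 189 190]
 [106 110 110 105  96  91  89  80  63  63 108 157 181 188 189]
 [101 100  95  90  84  85  89  80  64  66 108 156 181 188 189]
 [123 113  92  76  80  96 107 103  92  85 109 153 178 187 190]
 [146 133 101  76  95 124 138 137 131 119 112 141 170 185 190]
 [148 139 105  80 108 144 158 159 155 141 112 120 156 181 189]
 [127 121  93  73 104 141 
[... 658 characters left out ...]
824, 11.941864013671875), 73.7824478149414) [[501.0, -318.0], [495.0, -311.0], [489.0, -317.0]]
tine ((521.3199462890625, -283.1905212402344), (9.349798202514648, 48.98417282104492), 81.21287536621094) [[546.0, -287.0], [512.0, -277.0], [497.0, -279.0], [502.0, -285.0]]
tine ((547.2777099609375, -306.7138366699219), (18.010988235473633, 11.256826400756836), 77.34313201904297) [[545.0, -297.0], [549.0, -316.0], [554.0, -301.0]]
foot [[568.0, -270.0], [482.0, -253.0], [467.0, -330.0], [519.0, -350.0], [552.0, -349.0], [567.0, -305.0]]
bowl [[0.44245613 0.05863125]]
beaker [[0.49587888 0.29893814]]
flask [[0.68880864 0.32976221]]
green [[ 0.62880471 -0.30293038]]
red [[ 0.46618233 -0.15733302]]
```

```bash
python3 - <<'E'
from h import *
t=cv2.imread("pics/top0.png").mean(2); s=cv2.imread("pics/side0.png").mean(2)
print(t[203:219,344:362].astype(int))
def cen(g,x0,x1,y0,y1,th):
    p=np.clip(g[y0:y1,x0:x1]-th,0,None); yy,xx=np.mgrid[y0:y1,x0:x1]; return np.array([(p*xx).sum(),(p*yy).sum()])/p.sum()
a=cen(t,352,357,207,214,80); b=cen(s,229,235,224,229,90)
print(a,b,tri(a,b),onz("top",a,.135))
E
```

```text
[[156 127 120 121 116 105 105 108 111 111 101  97 110 135 149 149 151 153]
 [148 101  81  78  79  77  79  83  96 109 108 108 114 133 150 148 152 150]
 [144  95  70  67  68  66  65  68  85 102 106 107 119 138 150 152 152 152]
 [123  89  66  53  51  55  50  48  62  75  80  91 107 127 144 149 149 150]
 [105  71  45  41  39  41  36  39  56  69  75  73  76  96 124 145 152 152]
 [ 93  64  42  26  33  23  37  59  82 104 108  97  75  75 111 144 149 149]
 [ 97  59  30  22  27  32  45  80 115 127 130 119 106  81 108 139 151 148]
 [ 94  57  28  18  21  26  51  94 128 139 137 131 113  95 116 145 153 154]
 [ 87  52  23  15  23  23  52  95 129 140 138 132 115  99 123 144 152 154]
 [ 76  49  28  33  36  32  46  78 112 129 131 117  95  95 130 147 151 153]
 [ 80  69  50  55  54  46  45  56  79  96  99  84  73 102 135 151 152 152]
 [101  96  93  87  80  70  64  64  68  74  71  62  72 108 141 150 150 152]
 [ 99 104 115 119 110 102 104 112 114 114 104  90 103 127 146 151 152 152]
 [100 102 109 112 102 101 123 153 157 159 146 134 136 143 151 152 154 153]
 [ 98  98 100  97  94 105 137 166 175 172 162 152 152 152 151 153 151 151]
 [ 97  94  97  96 101 120 150 171 176 173 162 154 153 150 154 152 154 150]]
[353.83344437 210.40273151] [231.82559242 226.35323855] (array([ 0.51625388, -0.3026765 ,  0.13332547]), np.float64(0.0025873380010711564)) [[ 0.51751778 -0.30201632]]
```

View pics/rest0.png

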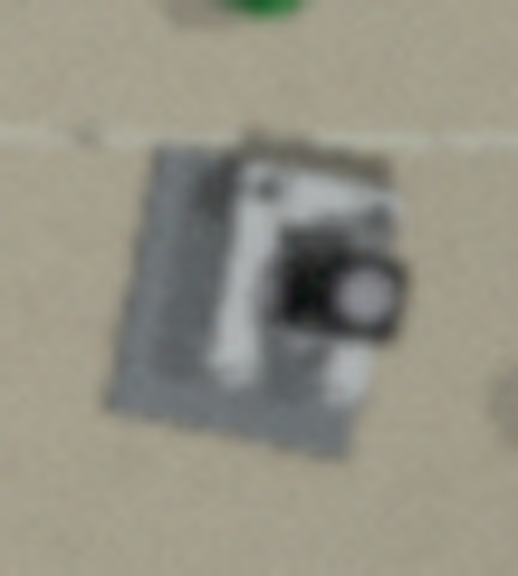

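```bash
cat >> h.py <<'E'
from scipy.spatial.transform import Rotation as Ro
def axes():
    w,x,y,z=arm.observe()["eef_rot"]; return Ro.from_quat([x,y,z,w]).as_matrix()
def show(pts,base=None,R=None):
    o=arm.observe(); b=np.array(o["tool_pos"] if base is None else base); R=axes() if R is None else R
    for p in pts: print(np.round((np.array(p)-b)@R*100,2))
def st():
    o=arm.observe(); R=axes(); print("t",round(o["clock"],2),"pos",np.round(o["tool_pos"],4),"tx",np.round(R[:,0],3),"tz",np.round(R[:,2],3),"F",np.round(o["ft_force"],2),"op",round(o["opening"],4))
E
python3 - <<'E'
from h import *
st(); show([(.45,.3,.256),(.5,-.1,.256),(.517,-.302,.22)])
E
```

```text
t 0.1 pos [0.1986 0.6184 0.2555] tx [-0.952  0.306  0.   ] tz [-0.001 -0.002 -1.   ] F [-0.98  0.6   1.18] op 0.0857
[-3.367e+01 -2.263e+01 -1.000e-02]
[-5.067e+01 -5.918e+01  5.000e-02]
[-58.46 -77.89   3.68]
```

Request:
send_rows(targets="-33.7 -22.6 0 0 0 -3 8.5;-33.7 -22.6 0 0 0 -7.5 8.5;-33.7 -22.6 0 0 0 -7.5 8.5;-33.7 -22.6 0 0 0 -7.5 8.5;-33.7 -22.6 0 0 0 -7.5 8.5;-33.7 -22.6 0 0 0 -7.5 8.5;-33.7 -22.6 0 0 0 -7.5 8.5;-50.7 -59.2 0 0 0 -7.5 8.5;-50.7 -59.2 0 0 0 -7.5 8.5;-50.7 -59.2 0 0 0 -7.5 8.5", squeeze=50)

```text
clock: 1.1
tool_pos: [0.4439, 0.1949, 0.256]
eef_rot: [-0.0, 0.09, 0.996, -0.0]
ft_force: [1.3, -1.1, -0.9]
opening: 0.0856
```

```bash
python3 - <<'E'
from h import *
st(); show([(.5,-.1,.256),(.517,-.302,.22)])
E
```

```text
t 1.1 pos [0.4439 0.1949 0.256 ] tx [-0.984  0.179  0.   ] tz [-0. -0. -1.] F [ 1.26 -1.1  -0.92] op 0.0856
[-1.079e+01 -2.801e+01  1.000e-02]
[-16.08 -47.58   3.62]
```

Request:
send_rows(targets="-10.8 -28 0 0 0 0 8.5;-10.8 -28 0 0 0 0 8.5;-10.8 -28 0 0 0 0 8.5;-10.8 -28 0 0 0 0 8.5;-10.8 -28 0 0 0 0 8.5;-16.1 -47.6 0 0 0 0 8.5;-16.1 -47.6 0 0 0 0 8.5;-16.1 -47.6 0 0 0 0 8.5;-16.1 -47.6 0 0 0 0 8.5;-16.1 -47.6 0 0 0 0 8.5")

```text
clock: 2.1
tool_pos: [0.5165, -0.2991, 0.256]
eef_rot: [-0.0, 0.09, 0.996, 0.0]
ft_force: [1.6, 0.4, 0.0]
opening: 0.0849
```

```bash
python3 - <<'E'
from h import *
st(); show([(.517,-.302,.256),(.517,-.302,.16),(.517,-.302,.109)])
E
```

```text
t 2.1 pos [ 0.5165 -0.2991  0.256 ] tx [-0.984  0.179  0.001] tz [-0.     0.001 -1.   ] F [1.58 0.45 0.04] op 0.0849
[-0.1  -0.28 -0.  ]
[-0.1  -0.28  9.6 ]
[-0.11 -0.28 14.7 ]
```

Request:
send_rows(targets="0 -0.1 5 0 0 0 8.5;0 -0.1 8 0 0 0 8.5;0 -0.1 10 0 0 0 6;0 -0.1 10 0 0 0 6;0 -0.1 10 0 0 0 6")

```text
clock: 2.6
tool_pos: [0.5167, -0.2982, 0.1563]
eef_rot: [-0.0, 0.09, 0.996, 0.0]
ft_force: [-0.2, -0.7, 0.6]
opening: 0.0597
```

```bash
python3 - <<'E'
from h import *
st(); show([(.517,-.302,.109)])
a,b=arm.snapshot("top"),arm.snapshot("side")
R=lambda a,f:cv2.resize(a,None,fx=f,fy=f,interpolation=cv2.INTER_CUBIC)
H=np.hstack([R(a[170:240,320:385],6)[:420],R(b[190:260,205:270],6)[:420]]); cv2.imwrite("pics/app.png",H[:,:,::-1])
E
```

```text
t 2.6 pos [ 0.5167 -0.2982  0.1563] tx [-0.984  0.179  0.001] tz [-0.001  0.    -1.   ] F [-0.24 -0.69  0.55] op 0.0597
[-0.1  -0.37  4.73]
```

View pics/app.png

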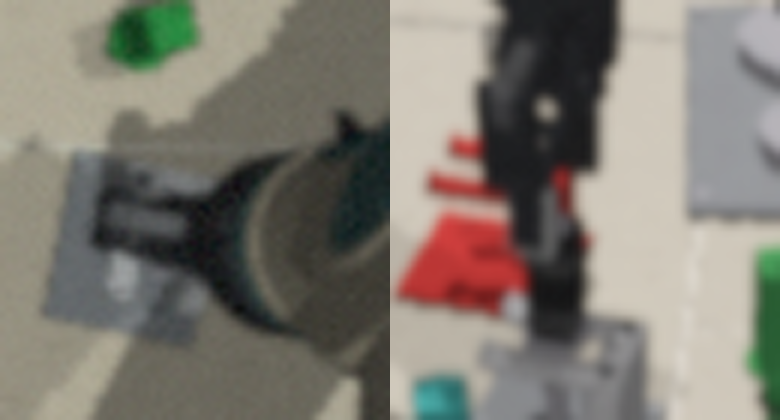

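The side view shows the fingers straight over the black grip (about 555,290 in the crop), with the red and turquoise things clear. I go down with a 3.5 mm correction and close.

Request:
send_rows(targets="-0.1 -0.35 2.5 0 0 0 6;-0.1 -0.35 4.7 0 0 0 6;-0.1 -0.35 4.7 0 0 0 4;-0.1 -0.35 4.7 0 0 0 2;-0.1 -0.35 4.7 0 0 0 1.5;-0.1 -0.35 4.7 0 0 0 1.5;-0.1 -0.35 4.7 0 0 0 1.5;-0.1 -0.35 4.7 0 0 0 1.5", squeeze=50)

```text
clock: 3.5
tool_pos: [0.5181, -0.3024, 0.111]
eef_rot: [0.001, 0.09, 0.996, -0.001]
ft_force: [0.5, -0.4, 6.8]
opening: 0.0234
```

```bash
python3 - <<'E'
from h import *
st()
E
```

```text
t 3.5 pos [ 0.5181 -0.3024  0.111 ] tx [-0.984  0.179 -0.003] tz [ 0.003 -0.001 -1.   ] F [ 0.49 -0.44  6.81] op 0.0234
```

Request:
send_rows(targets="0 0 -2 0 0 0 1.5;0 0 -5 0 0 0 1.5;0 0 -9 0 0 0 1.5;0 0 -9 0 0 0 1.5;0 0 -9 0 0 0 1.5")

```text
clock: 4.0
tool_pos: [0.5172, -0.3018, 0.2002]
eef_rot: [0.001, 0.09, 0.996, -0.0]
ft_force: [-0.8, 0.6, -3.2]
opening: 0.0235
```

```bash
cat >> h.py <<'E'
O=np.array([.6306,.0140]); YAW=.0905
def T(xy): c,s=np.cos(YAW),np.sin(YAW); return O+np.array([[c,-s],[s,c]])@(np.array(xy)/1000)
C1,C0,C2=np.array([0,60.]),np.array([-45,0.]),np.array([0,-46.9])
def pol(c,r,deg): a=np.radians(deg); return c+r*np.array([-np.cos(a),np.sin(a)])   # deg from -x towards +y
E
python3 - <<'E'
from h import *
st(); p=T(pol(C1,72,60)); print(p, T(pol(C1,51,60)),T([0,0])); show([(*p,.20)])
E
```

```text
t 4.0 pos [ 0.5172 -0.3018  0.2002] tx [-0.984  0.179 -0.002] tz [ 0.002 -0.001 -1.   ] F [-0.75  0.64 -3.17] op 0.0235
[0.58368941 0.13259956] [0.59579008 0.11543641] [0.6306 0.014 ]
[ 1.23 43.93  0.  ]
```

Request:
send_rows(targets="0.1 3 0 0 0 0 1.5;0.3 7.5 0 0 0 0 1.5;0.4 12 0 0 0 0 1.5;0.5 17 0 0 0 0 1.5;0.6 22 0 0 0 0 1.5;0.8 27 0 0 0 0 1.5;0.9 32 0 0 0 0 1.5;1.0 37 0 0 0 0 1.5;1.2 41 0 0 0 0 1.5;1.2 43.9 0 0 0 0 1.5")

```text
clock: 5.0
tool_pos: [0.5821, 0.1364, 0.1973]
eef_rot: [-0.002, 0.088, 0.996, 0.0]
ft_force: [0.5, -0.2, -1.6]
opening: 0.0232
```

Request:
send_rows(targets="0 0 3 0 0 0 1.5;0 0 6 0 0 0 1.5;0 0 6 0 0 0 1.5;0 0 6 0 0 0 1.5")

```text
clock: 5.4
tool_pos: [0.5827, 0.1318, 0.1382]
eef_rot: [-0.002, 0.09, 0.996, -0.001]
ft_force: [0.8, 0.1, -2.7]
opening: 0.0233
```

```bash
python3 - <<'E'
from h import *
st()
a,b=arm.snapshot("top"),arm.snapshot("side"); cv2.imwrite("pics/s1.png",b[:,:,::-1])
K,W=cam("side"); 
o=arm.observe()["tool_pos"]
for z in(.095,.06,.04,0):
    q=W@[o[0],o[1],o[2]-z,1]; print(z,K[0,0]*q[0]/-q[2]+K[0,2], K[1,1]*-q[1]/-q[2]+K[1,2])
R=lambda a,f:cv2.resize(a,None,fx=f,fy=f,interpolation=cv2.INTER_CUBIC)
H=np.hstack([R(a[140:210,195:265],5),R(b[150:220,240:310],6)[:350]]); cv2.imwrite("pics/c1.png",H[:,:,::-1])
E
```

```text
t 5.4 pos [0.5827 0.1318 0.1382] tx [-0.984  0.179  0.003] tz [-0.003 -0.001 -1.   ] F [ 0.79  0.09 -2.66] op 0.0233
0.095 265.7802248311742 182.18028479470678
0.06 266.08944186026025 174.1019474295905
0.04 266.2696308417703 169.3944855332744
0 266.6378951697505 159.7735293726289
```

View pics/c1.png

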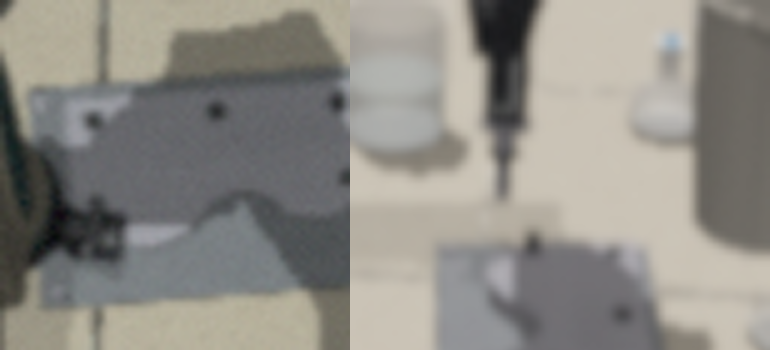

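```bash
python3 - <<'E'
from h import *
show([(*T(pol(C1,r,60)),.109) for r in (72,62,54,50,47)])
E
```

```text
[0.09 0.04 3.12]
[-0.62 -0.66  3.12]
[-1.19 -1.22  3.12]
[-1.48 -1.5   3.12]
[-1.69 -1.71  3.12]
```

Request:
send_rows(targets="0.1 0 1.5 0 0 0 1.5;0.1 0 2.9 0 0 0 1.5;0.1 0 2.9 0 0 0 1.5;-0.3 -0.3 2.9 0 0 0 1.5;-0.6 -0.7 2.9 0 0 0 1.5;-0.9 -0.95 2.9 0 0 0 1.5;-1.2 -1.2 2.9 0 0 0 1.5;-1.2 -1.2 2.9 0 0 0 1.5;-1.2 -1.2 2.9 0 0 0 1.5")

```text
clock: 6.4
tool_pos: [0.5935, 0.1183, 0.1104]
eef_rot: [-0.0, 0.09, 0.996, 0.0]
ft_force: [-0.7, -0.5, -3.0]
opening: 0.0234
```

```bash
python3 - <<'E'
from h import *
st(); show([(*T(pol(C1,r,60)),.109) for r in (51,49,47)])
F=[];
E
```

```text
t 6.4 pos [0.5935 0.1183 0.1104] tx [-0.984  0.179  0.   ] tz [-0.  0. -1.] F [-0.75 -0.54 -3.04] op 0.0234
[-0.28 -0.24  0.14]
[-0.42 -0.38  0.14]
[-0.56 -0.52  0.14]
```

Request:
send_rows(targets="-0.2 -0.15 0.1 0 0 0 1.5;-0.35 -0.3 0.1 0 0 0 1.5;-0.45 -0.4 0.1 0 0 0 1.5;-0.55 -0.5 0.1 0 0 0 1.5;-0.55 -0.5 0.1 0 0 0 1.5")

```text
clock: 6.9
tool_pos: [0.5977, 0.1127, 0.1092]
eef_rot: [-0.0, 0.09, 0.996, 0.0]
ft_force: [-0.7, 1.3, -2.3]
opening: 0.0235
```

```bash
cat >> h.py <<'E'
def favg(n=8):
    F=[];P=[]
    for _ in range(n): arm.snapshot("top"); o=arm.observe(); F.append(o["ft_force"]); P.append(o["tool_pos"])
    F=np.array(F); print("F mean",F.mean(0).round(2),"sd",F.std(0).round(2),"P",np.mean(P,0).round(4)); return F.mean(0),np.mean(P,0)
def tpl(p): c,s=np.cos(YAW),np.sin(YAW); return np.array([[c,s],[-s,c]])@(np.array(p[:2])-O)*1000
E
python3 - <<'E'
from h import *
f,p=favg(); st(); q=tpl(p); d=q-C1; print(q,np.linalg.norm(d),np.degrees(np.arctan2(d[1],-d[0]))); 
u=np.r_[T(pol(C1,51,60))-T(C1)]; u/=np.linalg.norm(u); print("radial",f[:2]@u,"tang",f[:2]@[-u[1],u[0]])
E
```

```text
F mean [-0.72  1.36 -3.04] sd [0.2  0.51 0.48] P [0.5977 0.1127 0.1092]
t 7.3 pos [0.5978 0.1126 0.1092] tx [-0.984  0.179  0.   ] tz [-0.  0. -1.] F [-0.47  1.5  -3.48] op 0.0232
[-23.8523021  101.25961411] 47.65803260429052 59.967669096872015
radial 1.523849374402193 tang -0.19711051789879244
```

```bash
cat > path.py <<'E'
from h import *
from scipy.interpolate import interp1d
def path(dl,step=2.5):
    r1,r0,r2=51-dl,24+dl,41-dl
    a=[pol(C1,r1,t) for t in np.arange(60,-53.13,-.25)]
    b=[C0+r0*np.array([np.cos(x),np.sin(x)]) for x in np.radians(np.arange(53.13,-46.18,-.25))]
    c=[pol(C2,r2,t) for t in np.arange(46.18,-62.01,-.25)]
    P=np.array(a+b+c); s=np.r_[0,np.cumsum(np.linalg.norm(np.diff(P,axis=0),axis=1))]
    return P,s
def where(p):
    q=tpl(p); k={}
    if q[1]>19: d=q-C1; n="c1";v=51-np.linalg.norm(d); ang=np.degrees(np.arctan2(d[1],-d[0])); u=d/np.linalg.norm(d)
    elif q[1]>-17: d=q-C0; n="c0";v=np.linalg.norm(d)-24; ang=np.degrees(np.arctan2(d[1],d[0])); u=-d/np.linalg.norm(d)
    else: d=q-C2; n="c2";v=41-np.linalg.norm(d); ang=np.degrees(np.arctan2(d[1],-d[0])); u=d/np.linalg.norm(d)
    U=T(u*1000)-O; return n,ang,v,U
def rep(f,p):
    n,ang,v,U=where(p); print(n,"ang %.1f defl_geom %.2f  Fout %.2f (=%.2f mm) tang %.2f"%(ang,v,f[:2]@U,f[:2]@U/.6,f[:2]@[-U[1],U[0]]))
def nxt(dl,p,n=10,step=2.5,z=.109):
    P,s=path(dl); q=tpl(p); i=np.argmin(np.linalg.norm(P-q,axis=1)); t=s[i]+step*np.arange(1,n+1); t=np.minimum(t,s[-1])
    X=interp1d(s,P,axis=0)(t); R=axes()
    out=[]
    for x in X:
        v=(np.r_[T(x),z]-p)@R*100; out.append("%.2f %.2f %.2f 0 0 0 1.5"%tuple(v))
    print(";".join(out)); print("end",X[-1].round(1),"left",round(s[-1]-t[-1],1))
E
python3 - <<'E'
from path import *
nxt(4.5,np.array([.5977,.1127,.1092]))
E
```

```text
0.09 -0.26 0.02 0 0 0 1.5;0.25 -0.46 0.02 0 0 0 1.5;0.40 -0.66 0.02 0 0 0 1.5;0.54 -0.86 0.02 0 0 0 1.5;0.66 -1.08 0.02 0 0 0 1.5;0.78 -1.30 0.02 0 0 0 1.5;0.88 -1.53 0.02 0 0 0 1.5;0.97 -1.76 0.02 0 0 0 1.5;1.05 -2.00 0.02 0 0 0 1.5;1.12 -2.24 0.02 0 0 0 1.5
end [-40.6  82.7] left 185.0
```

Request:
send_rows(targets="0.09 -0.26 0 0 0 0 1.5;0.25 -0.46 0 0 0 0 1.5;0.40 -0.66 0 0 0 0 1.5;0.54 -0.86 0 0 0 0 1.5;0.66 -1.08 0 0 0 0 1.5;0.78 -1.30 0 0 0 0 1.5;0.88 -1.53 0 0 0 0 1.5;0.97 -1.76 0 0 0 0 1.5;1.05 -2.00 0 0 0 0 1.5;1.12 -2.24 0 0 0 0 1.5")

```text
clock: 8.3
tool_pos: [0.5825, 0.0921, 0.1092]
eef_rot: [-0.0, 0.09, 0.996, -0.0]
ft_force: [-0.9, 2.6, -2.5]
opening: 0.0235
```

```bash
python3 - <<'E'
from path import *
f,p=favg(8); rep(f,p); nxt(4.3,p)
E
```

```text
F mean [-1.72  1.93 -2.57] sd [0.39 0.39 0.4 ] P [0.5826 0.092  0.1092]
c1 ang 28.4 defl_geom 4.65  Fout 2.35 (=3.91 mm) tang -1.10
0.08 -0.23 0.02 0 0 0 1.5;0.12 -0.48 0.02 0 0 0 1.5;0.14 -0.73 0.02 0 0 0 1.5;0.15 -0.98 0.02 0 0 0 1.5;0.15 -1.23 0.02 0 0 0 1.5;0.13 -1.48 0.02 0 0 0 1.5;0.10 -1.72 0.02 0 0 0 1.5;0.06 -1.97 0.02 0 0 0 1.5;0.00 -2.21 0.02 0 0 0 1.5;-0.07 -2.45 0.02 0 0 0 1.5
end [-46.7  58.2] left 159.8
```

Request:
send_rows(targets="0.06 -0.23 0 0 0 0 1.5;0.10 -0.48 0 0 0 0 1.5;0.12 -0.73 0 0 0 0 1.5;0.13 -0.98 0 0 0 0 1.5;0.13 -1.23 0 0 0 0 1.5;0.11 -1.48 0 0 0 0 1.5;0.08 -1.72 0 0 0 0 1.5;0.04 -1.97 0 0 0 0 1.5;-0.02 -2.21 0 0 0 0 1.5;-0.09 -2.45 0 0 0 0 1.5")

```text
clock: 9.7
tool_pos: [0.5791, 0.0677, 0.1092]
eef_rot: [-0.0, 0.09, 0.996, -0.0]
ft_force: [-2.6, 2.5, -2.0]
opening: 0.0236
```

```bash
python3 - <<'E'
from path import *
f,p=favg(6); rep(f,p); nxt(4.5,p)
E
```

```text
F mean [-2.74  1.24 -2.22] sd [0.28 0.74 0.4 ] P [0.5792 0.0676 0.1092]
c1 ang -2.5 defl_geom 4.63  Fout 2.55 (=4.25 mm) tang -1.59
-0.07 -0.24 0.02 0 0 0 1.5;-0.17 -0.47 0.02 0 0 0 1.5;-0.28 -0.70 0.02 0 0 0 1.5;-0.40 -0.92 0.02 0 0 0 1.5;-0.53 -1.13 0.02 0 0 0 1.5;-0.67 -1.33 0.02 0 0 0 1.5;-0.83 -1.53 0.02 0 0 0 1.5;-0.99 -1.72 0.02 0 0 0 1.5;-1.16 -1.90 0.02 0 0 0 1.5;-1.35 -2.07 0.02 0 0 0 1.5
end [-38.9  34.5] left 134.3
```

Request:
send_rows(targets="-0.07 -0.24 0 0 0 0 1.5;-0.17 -0.47 0 0 0 0 1.5;-0.28 -0.70 0 0 0 0 1.5;-0.40 -0.92 0 0 0 0 1.5;-0.53 -1.13 0 0 0 0 1.5;-0.67 -1.33 0 0 0 0 1.5;-0.83 -1.53 0 0 0 0 1.5;-0.99 -1.72 0 0 0 0 1.5;-1.16 -1.90 0 0 0 0 1.5;-1.35 -2.07 0 0 0 0 1.5")

```text
clock: 11.0
tool_pos: [0.589, 0.0448, 0.1092]
eef_rot: [-0.0, 0.09, 0.996, -0.0]
ft_force: [-4.0, -0.2, -2.3]
opening: 0.0235
```

```bash
python3 - <<'E'
from path import *
f,p=favg(6); rep(f,p); nxt(4.4,p)
E
```

```text
F mean [-3.25 -0.38 -2.4 ] sd [0.64 0.2  0.45] P [0.5891 0.0447 0.1093]
c1 ang -33.6 defl_geom 4.73  Fout 2.77 (=4.62 mm) tang -1.74
-0.18 -0.19 0.03 0 0 0 1.5;-0.38 -0.34 0.03 0 0 0 1.5;-0.59 -0.47 0.03 0 0 0 1.5;-0.81 -0.60 0.03 0 0 0 1.5;-1.03 -0.71 0.03 0 0 0 1.5;-1.26 -0.81 0.03 0 0 0 1.5;-1.49 -0.91 0.03 0 0 0 1.5;-1.71 -1.02 0.03 0 0 0 1.5;-1.92 -1.16 0.03 0 0 0 1.5;-2.12 -1.31 0.03 0 0 0 1.5
end [-21.6  16.1] left 109.0
```

Request:
send_rows(targets="-0.18 -0.19 0 0 0 0 1.5;-0.38 -0.34 0 0 0 0 1.5;-0.59 -0.47 0 0 0 0 1.5;-0.81 -0.60 0 0 0 0 1.5;-1.03 -0.71 0 0 0 0 1.5;-1.26 -0.81 0 0 0 0 1.5;-1.49 -0.91 0 0 0 0 1.5;-1.71 -1.02 0 0 0 0 1.5")

```text
clock: 12.1
tool_pos: [0.6044, 0.0318, 0.1093]
eef_rot: [0.0, 0.09, 0.996, -0.0]
ft_force: [-3.6, -1.7, -2.0]
opening: 0.0231
```

```bash
python3 - <<'E'
from path import *
f,p=favg(6); rep(f,p); nxt(4.2,p)
E
```

```text
F mean [-3.14 -1.69 -2.7 ] sd [0.22 0.33 0.11] P [0.6043 0.0319 0.1093]
c1 ang -58.4 defl_geom 4.22  Fout 2.91 (=4.85 mm) tang -2.05
-0.18 -0.18 0.03 0 0 0 1.5;-0.38 -0.33 0.03 0 0 0 1.5;-0.56 -0.50 0.03 0 0 0 1.5;-0.73 -0.69 0.03 0 0 0 1.5;-0.88 -0.88 0.03 0 0 0 1.5;-1.02 -1.10 0.03 0 0 0 1.5;-1.13 -1.32 0.03 0 0 0 1.5;-1.22 -1.55 0.03 0 0 0 1.5;-1.30 -1.79 0.03 0 0 0 1.5;-1.35 -2.03 0.03 0 0 0 1.5
end [-17.  -3.] left 89.1
```

```bash
cat >> path.py <<'E'
_rep=rep
def rep(f,p):
    _rep(f,p); t=np.array(p[:2])+(np.array(f[:2])-[-.1,.1])/600; n,a,v,U=where(t); print("  tip est",n,"ang %.1f overlap %.2f Fn %.2f"%(a,v,f[:2]@U))
E
python3 - <<'E'
from path import *
f,p=favg(2); rep(f,p); nxt(3.8,p,8)
E
```

```text
F mean [-3.35 -1.46 -2.48] sd [0.34 0.38 0.6 ] P [0.6041 0.0322 0.1093]
c1 ang -57.9 defl_geom 4.37  Fout 2.82 (=4.70 mm) tang -2.32
  tip est c0 ang 51.6 overlap -0.51 Fn 3.06
-0.17 -0.22 0.03 0 0 0 1.5;-0.37 -0.37 0.03 0 0 0 1.5;-0.55 -0.54 0.03 0 0 0 1.5;-0.72 -0.72 0.03 0 0 0 1.5;-0.87 -0.92 0.03 0 0 0 1.5;-1.01 -1.13 0.03 0 0 0 1.5;-1.12 -1.35 0.03 0 0 0 1.5;-1.22 -1.58 0.03 0 0 0 1.5
end [-17.3   2. ] left 94.6
```

Request:
send_rows(targets="-0.17 -0.22 0 0 0 0 1.5;-0.37 -0.37 0 0 0 0 1.5;-0.55 -0.54 0 0 0 0 1.5;-0.72 -0.72 0 0 0 0 1.5;-0.87 -0.92 0 0 0 0 1.5;-1.01 -1.13 0 0 0 0 1.5;-1.12 -1.35 0 0 0 0 1.5;-1.22 -1.58 0 0 0 0 1.5")

```text
clock: 13.3
tool_pos: [0.6133, 0.0147, 0.1093]
eef_rot: [0.0, 0.09, 0.996, 0.0]
ft_force: [-3.2, 1.1, -2.2]
opening: 0.0235
```

```bash
python3 - <<'E'
from path import *
f,p=favg(6); rep(f,p); nxt(3.8,p)
E
```

```text
F mean [-2.62  0.58 -2.22] sd [0.59 0.3  0.48] P [0.6133 0.0144 0.1093]
c0 ang 4.1 defl_geom 3.91  Fout 2.49 (=4.15 mm) tang -1.00
  tip est c0 ang 7.6 overlap -0.05 Fn 2.42
-0.06 -0.24 0.03 0 0 0 1.5;-0.11 -0.48 0.03 0 0 0 1.5;-0.14 -0.73 0.03 0 0 0 1.5;-0.15 -0.98 0.03 0 0 0 1.5;-0.13 -1.23 0.03 0 0 0 1.5;-0.10 -1.48 0.03 0 0 0 1.5;-0.04 -1.72 0.03 0 0 0 1.5;0.05 -1.96 0.03 0 0 0 1.5;0.15 -2.19 0.03 0 0 0 1.5;0.27 -2.40 0.03 0 0 0 1.5
end [-26.2 -20.5] left 69.5
```

Excellent agreement (tip estimate within 0.1 mm of the edge), so I continue.

Request:
send_rows(targets="-0.06 -0.24 0 0 0 0 1.5;-0.11 -0.48 0 0 0 0 1.5;-0.14 -0.73 0 0 0 0 1.5;-0.15 -0.98 0 0 0 0 1.5;-0.13 -1.23 0 0 0 0 1.5;-0.10 -1.48 0 0 0 0 1.5;-0.04 -1.72 0 0 0 0 1.5;0.05 -1.96 0 0 0 0 1.5")

```text
clock: 14.4
tool_pos: [0.6095, -0.0047, 0.1094]
eef_rot: [0.0, 0.09, 0.996, 0.0]
ft_force: [-1.5, 2.8, -2.6]
opening: 0.0235
```

```bash
python3 - <<'E'
from path import *
f,p=favg(6); rep(f,p); nxt(4.0,p)
E
```

```text
F mean [-1.38  1.76 -2.34] sd [0.54 0.49 0.47] P [ 0.6093 -0.0049  0.1094]
c0 ang -37.4 defl_geom 3.81  Fout 2.11 (=3.51 mm) tang -0.76
  tip est c0 ang -34.5 overlap 0.56 Fn 2.07
0.09 -0.23 0.04 0 0 0 1.5;0.21 -0.45 0.04 0 0 0 1.5;0.32 -0.67 0.04 0 0 0 1.5;0.42 -0.90 0.04 0 0 0 1.5;0.51 -1.14 0.04 0 0 0 1.5;0.58 -1.38 0.04 0 0 0 1.5;0.63 -1.62 0.04 0 0 0 1.5;0.67 -1.87 0.04 0 0 0 1.5;0.69 -2.12 0.04 0 0 0 1.5;0.69 -2.37 0.04 0 0 0 1.5
end [-35.9 -37.9] left 49.1
```

Request:
send_rows(targets="0.09 -0.23 0 0 0 0 1.5;0.21 -0.45 0 0 0 0 1.5;0.32 -0.67 0 0 0 0 1.5;0.42 -0.90 0 0 0 0 1.5;0.51 -1.14 0 0 0 0 1.5;0.58 -1.38 0 0 0 0 1.5;0.63 -1.62 0 0 0 0 1.5;0.67 -1.87 0 0 0 0 1.5;0.69 -2.12 0 0 0 0 1.5;0.69 -2.37 0 0 0 0 1.5")

```text
clock: 15.7
tool_pos: [0.5978, -0.0271, 0.1092]
eef_rot: [-0.0, 0.09, 0.996, -0.0]
ft_force: [-2.0, 3.1, -2.1]
opening: 0.0235
```

```bash
python3 - <<'E'
from path import *
f,p=favg(6); rep(f,p); nxt(4.0,p)
E
```

```text
F mean [-2.28  1.53 -2.59] sd [0.42 0.34 0.56] P [ 0.5978 -0.0273  0.1092]
c2 ang 13.6 defl_geom 3.61  Fout 2.48 (=4.13 mm) tang -1.18
  tip est c2 ang 16.1 overlap -0.37 Fn 2.53
-0.06 -0.24 0.02 0 0 0 1.5;-0.09 -0.49 0.02 0 0 0 1.5;-0.14 -0.73 0.02 0 0 0 1.5;-0.20 -0.98 0.02 0 0 0 1.5;-0.29 -1.21 0.02 0 0 0 1.5;-0.38 -1.44 0.02 0 0 0 1.5;-0.50 -1.66 0.02 0 0 0 1.5;-0.63 -1.88 0.02 0 0 0 1.5;-0.77 -2.08 0.02 0 0 0 1.5;-0.92 -2.28 0.02 0 0 0 1.5
end [-33.5 -62.6] left 23.8
```

Request:
send_rows(targets="-0.05 -0.24 0 0 0 0 1.5;-0.09 -0.49 0 0 0 0 1.5;-0.14 -0.73 0 0 0 0 1.5;-0.20 -0.98 0 0 0 0 1.5;-0.29 -1.21 0 0 0 0 1.5;-0.38 -1.44 0 0 0 0 1.5;-0.50 -1.66 0 0 0 0 1.5;-0.63 -1.88 0 0 0 0 1.5;-0.77 -2.08 0 0 0 0 1.5;-0.92 -2.28 0 0 0 0 1.5")

```text
clock: 17.0
tool_pos: [0.6029, -0.0514, 0.1092]
eef_rot: [-0.0, 0.09, 0.996, -0.0]
ft_force: [-3.7, 0.5, -2.5]
opening: 0.0235
```

```bash
python3 - <<'E'
from path import *
f,p=favg(6); rep(f,p); nxt(4.0,p)
E
```

```text
F mean [-3.48  0.46 -2.79] sd [0.58 0.38 0.75] P [ 0.6031 -0.0515  0.1092]
c2 ang -25.4 defl_geom 4.11  Fout 2.76 (=4.61 mm) tang -2.17
  tip est c2 ang -20.7 overlap -0.57 Fn 2.93
-0.16 -0.19 0.02 0 0 0 1.5;-0.34 -0.36 0.02 0 0 0 1.5;-0.53 -0.52 0.02 0 0 0 1.5;-0.73 -0.66 0.02 0 0 0 1.5;-0.95 -0.79 0.02 0 0 0 1.5;-1.17 -0.91 0.02 0 0 0 1.5;-1.40 -1.01 0.02 0 0 0 1.5;-1.63 -1.10 0.02 0 0 0 1.5;-1.87 -1.17 0.02 0 0 0 1.5;-1.97 -1.19 0.02 0 0 0 1.5
end [-17.5 -79.5] left 0.0
```

Request:
send_rows(targets="-0.15 -0.19 0 0 0 0 1.5;-0.33 -0.36 0 0 0 0 1.5;-0.52 -0.52 0 0 0 0 1.5;-0.72 -0.67 0 0 0 0 1.5;-0.94 -0.80 0 0 0 0 1.5;-1.16 -0.92 0 0 0 0 1.5;-1.39 -1.02 0 0 0 0 1.5;-1.62 -1.11 0 0 0 0 1.5;-1.86 -1.18 0 0 0 0 1.5;-2.00 -1.21 0 0 0 0 1.5")

```text
clock: 18.3
tool_pos: [0.621, -0.067, 0.1094]
eef_rot: [0.0, 0.09, 0.996, -0.0]
ft_force: [-3.1, -1.9, -3.1]
opening: 0.0234
```

```bash
python3 - <<'E'
from path import *
f,p=favg(6); rep(f,p); 
for a in(60,):
    show([(*T(pol(C2,r,-62)),.109) for r in(42,50,60)])
E
```

```text
F mean [-2.8  -2.08 -2.24] sd [0.65 0.67 0.61] P [ 0.6209 -0.0667  0.1093]
c2 ang -62.5 defl_geom 4.28  Fout 2.99 (=4.98 mm) tang -1.80
  tip est c2 ang -58.7 overlap -0.89 Fn 3.10
[ 0.13 -0.52  0.03]
[ 0.3  -1.3   0.03]
[ 0.52 -2.28  0.03]
```

The tip is at the end (about -59°, Fn about 3 N). Now I retreat outward and lift.

Request:
send_rows(targets="0.1 -0.5 0 0 0 0 1.5;0.3 -1.3 0 0 0 0 1.5;0.5 -2.3 0 0 0 0 1.5;0.6 -3 0 0 0 0 1.5;0.6 -3 -3 0 0 0 1.5;0.6 -3 -6 0 0 0 1.5;0.6 -3 -9 0 0 0 1.5;0.6 -3 -9 0 0 0 1.5")

```text
clock: 19.4
tool_pos: [0.6125, -0.0959, 0.2039]
eef_rot: [0.005, 0.09, 0.996, -0.0]
ft_force: [0.9, -0.4, -1.8]
opening: 0.0232
```

```bash
python3 - <<'E'
from h import *
st(); show([(.5185,-.3025,.20)])
E
```

```text
t 19.4 pos [ 0.6125 -0.0959  0.2039] tx [-0.984  0.18  -0.01 ] tz [ 0.01  -0.001 -1.   ] F [ 0.86 -0.41 -1.81] op 0.0232
[  5.54 -22.02   0.32]
```

Request:
send_rows(targets="0.6 -2.5 0 0 0 0 1.5;1.6 -6.5 0 0 0 0 1.5;2.6 -10.5 0 0 0 0 1.5;3.6 -14.5 0 0 0 0 1.5;4.6 -18 0 0 0 0 1.5;5.2 -20.5 0 0 0 0 1.5;5.45 -22 0 0 0 0 1.5;5.45 -22 0 0 0 0 1.5;5.45 -22 0 0 0 0 1.5;5.45 -22 0 0 0 0 1.5")

```text
clock: 20.4
tool_pos: [0.5176, -0.299, 0.199]
eef_rot: [0.0, 0.088, 0.996, 0.001]
ft_force: [-0.3, 0.4, -1.9]
opening: 0.0232
```

```bash
python3 - <<'E'
from h import *
f,p=favg(3); st(); show([(.5193,-.3026,.20),(.5193,-.3026,.111)],base=p)
E
```

```text
F mean [ 0.35 -0.03 -2.73] sd [0.73 0.46 0.54] P [ 0.5174 -0.2995  0.1992]
t 20.55 pos [ 0.5173 -0.2999  0.1993] tx [-0.984  0.176 -0.   ] tz [ 0.     0.001 -1.   ] F [-0.64  0.5  -3.13] op 0.0235
[-0.24 -0.27 -0.08]
[-0.24 -0.28  8.82]
```

Request:
send_rows(targets="-0.2 -0.27 0 0 0 0 1.5;-0.2 -0.27 1.5 0 0 0 1.5;-0.2 -0.27 3 0 0 0 1.5;-0.2 -0.27 4.5 0 0 0 1.5;-0.2 -0.27 6 0 0 0 1.5;-0.2 -0.27 7.3 0 0 0 1.5;-0.2 -0.27 7.3 0 0 0 1.5")

```text
clock: 21.25
tool_pos: [0.5169, -0.3038, 0.1245]
eef_rot: [-0.002, 0.09, 0.996, 0.001]
ft_force: [0.3, -0.1, -2.4]
opening: 0.0235
```

```bash
python3 - <<'E'
from h import *
f,p=favg(4); show([(.5193,-.3026,.111)],base=p)
b=arm.snapshot("side"); cv2.imwrite("pics/p1.png",cv2.resize(b[190:260,200:270],None,fx=7,fy=7,interpolation=cv2.INTER_CUBIC)[:,:,::-1])
E
```

```text
F mean [-0.07  0.24 -2.3 ] sd [0.79 0.43 0.35] P [ 0.5181 -0.3046  0.1264]
[-0.08  0.22  1.54]
```

View pics/p1.png

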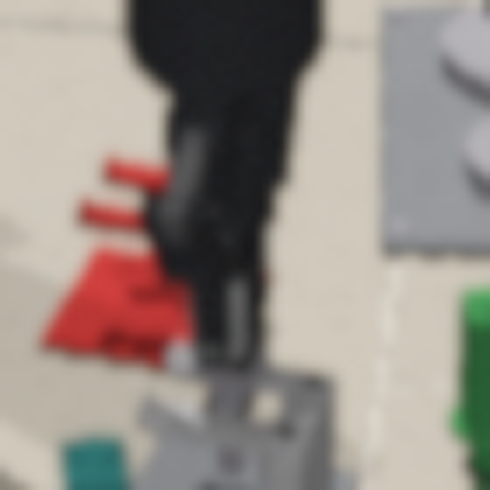

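The side crop shows the stylus entering between the grey tines, with no contact (Fz is only the weight). I lower it the last 15 mm.

Request:
send_rows(targets="0 0.2 0 0 0 0 1.5;0 0.2 0.6 0 0 0 1.5;0 0.2 1.2 0 0 0 1.5;0 0.2 1.5 0 0 0 1.5;0 0.2 1.5 0 0 0 1.5")

```text
clock: 22.0
tool_pos: [0.5179, -0.3023, 0.1111]
eef_rot: [-0.0, 0.09, 0.996, 0.0]
ft_force: [-0.9, 0.3, 0.4]
opening: 0.0233
```

```bash
python3 - <<'E'
from h import *
f,p=favg(5); st()
E
```

```text
F mean [-0.84  0.21 -1.16] sd [0.2  0.52 0.79] P [ 0.518  -0.3024  0.1111]
t 22.25 pos [ 0.5181 -0.3025  0.1111] tx [-0.984  0.179  0.   ] tz [-0.  0. -1.] F [-0.74 -0.55 -2.41] op 0.0235
```

Just about seated, and at the same pose as when it was gripped. I press 1 mm lower, then open.

Request:
send_rows(targets="0 0 0.1 0 0 0 1.5;0 0 0.1 0 0 0 2.4;0 0 0.1 0 0 0 3;0 0 0.1 0 0 0 4;0 0 0.1 0 0 0 5;0 0 0.1 0 0 0 6;0 0 0.1 0 0 0 6;0 0 -1 0 0 0 6;0 0 -3 0 0 0 6;0 0 -5 0 0 0 6")

```text
clock: 23.25
tool_pos: [0.5181, -0.3025, 0.1623]
eef_rot: [-0.0, 0.09, 0.996, 0.0]
ft_force: [1.0, 0.2, -0.3]
opening: 0.06
```

Request:
send_rows(targets="0 0 -4 0 0 0 6;0 0 -9 0 0 0 6;0 4 -13 0 0 0 6;0 9 -13 0 0 0 6;0 13 -13 0 0 0 6;0 18 -13 0 0 0 6;0 23 -13 0 0 0 6;0 23 -13 0 0 0 6;0 23 -13 0 0 0 6")

```text
clock: 24.15
tool_pos: [0.5596, -0.0746, 0.2921]
eef_rot: [0.0, 0.088, 0.996, 0.0]
ft_force: [0.1, 0.0, 0.5]
opening: 0.0602
```

```bash
python3 - <<'E'
from h import *
st(); a,b=arm.snapshot("top"),arm.snapshot("side")
R=lambda a,f:cv2.resize(a,None,fx=f,fy=f,interpolation=cv2.INTER_CUBIC)
s=b[200:280,200:270]; H=np.zeros((600,800,3),np.uint8); H[:300]=R(a,1)[0:300].repeat(1,0)[:, :512].copy() if 0 else 0
A=R(a[180:240,316:370],5); B=R(s,5)[:400]; C=R(a[130:260,110:300],1.5)
for im,(y,x) in((A,(0,0)),(B,(0,300)),(C,(405,0))): H[y:y+im.shape[0],x:x+im.shape[1]]=im
cv2.imwrite("pics/fin.png",H[:,:,::-1])
def cen(g,x0,x1,y0,y1,th):
    p=np.clip(g[y0:y1,x0:x1]-th,0,None); yy,xx=np.mgrid[y0:y1,x0:x1]; return np.array([(p*xx).sum(),(p*yy).sum()])/p.sum()
u=cen(a.mean(2),352,357,207,214,80);v=cen(b.mean(2),229,235,224,229,90);print(u,v,tri(u,v))
E
```

```text
t 24.15 pos [ 0.5596 -0.0746  0.2921] tx [-0.985  0.175 -0.001] tz [ 0.001  0.    -1.   ] F [0.09 0.03 0.46] op 0.0602
[353.80005968 210.34765742] [231.79852941 226.30882353] (array([ 0.51628718, -0.30257744,  0.13340474]), np.float64(0.002826255766215856))
```

View pics/fin.png

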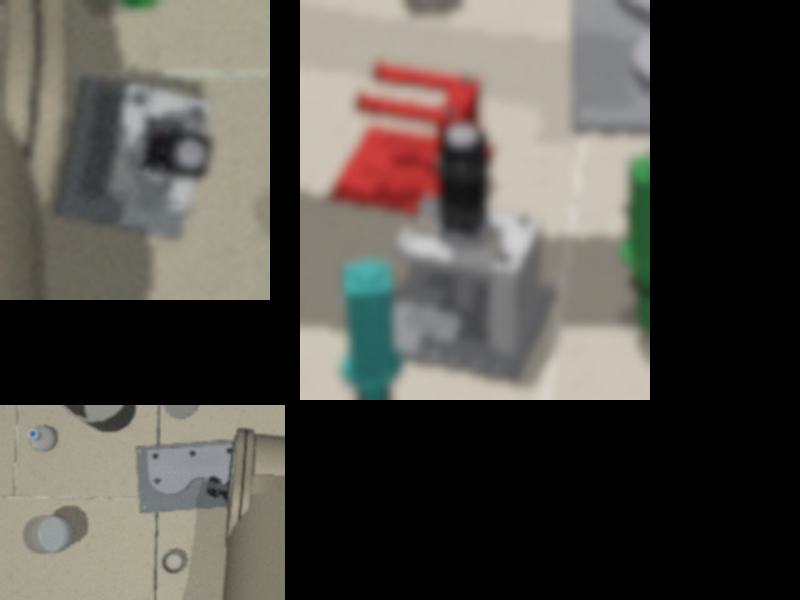

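The stylus hangs upright within 0.2 mm of where it started (cap at z 133 mm). The bowl, beaker and flask are where they were, and the arm is clear, so I hand in.

```bash
python3 -c "
from rig import arm; print(arm.sign_off())"
```

```text
the job is handed in; nothing more can be done
None
```

I took the black stylus from the grey rest and traced the whole edge in one pass, from the large lobe's dowel to the small lobe's dowel. I then hung it back in the fork, let go, and handed in at about 24 s of the allowed 58 s. The hand-in reports no verdict.

- **Contact:** at every stop along the trace, the averaged force between tip and edge was about 1.5–3.1 N. The tip stayed low, about 14 mm above the bench. The force-based tip estimates made from the hollow onward put it within about 0.9 mm of the touching line.
- **Reaching the end:** the last estimate had the tip at about 59° round the small lobe, where 60° is the end point.
- **Stylus back in place:** its cap measured within 0.2 mm of where it was at the start. It looked upright and seated, with the gripper clear.
- **Glassware and bowl:** in the last picture the beaker, flask and bowl look to be where they started. I judged this by eye and did not re-measure them.
- **Disagreements:**
  - At the first contact, the force suggested the edge was about 0.8 mm further in than the picture fit. I allowed for that in the trace.
  - Friction made the tip lag the stylus axis by 1–4 mm, within the 10 mm allowance.
  - The tine ends suggest the true seat is 4–8 mm further in than where the stylus hung at the start. I put it back at its starting place, and I did not measure that point more closely against the 10 mm limit.

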